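Seat and hold the cover of a vacuum manifold

TASK

Close the vacuum manifold for a run: pick the white cover up by its handle, bring it in low from the front with its back edge under the overhanging gauge head, and slide it back over the two locating pins, which it hides, until it drops onto them. Then press it fully down against the black rubber seal and finish while still holding it pressed down, as one does until the vacuum takes over; do not let go. Leave the bottles, boxes and other things around it where they are.

Things in the scene. Friction and masses are not known exactly. Their poses are not given: they have to be found in the camera images.
- manifold: Vacuum manifold, fixed on the bench: open grey chamber 132 x 194 mm (x by y) with a glass front, vials inside and a flat aluminium rim 60 mm above the bench. Origin: centre of its underside; x to its back, y left, z up; turned up to 0.3 rad about z. Its gauge head at the back overhangs the mouth. A black rubber seal frame, 152 x 104 mm, lies round the mouth, its top 3 mm above the rim
- seat (a point): Centre of the manifold's mouth at rim height (60 mm above the bench), axes as the manifold's: the cover's origin comes here when it is fully down
- pin_round (a point): Tip of the manifold's front left locating pin, at x -45, y +85 mm of the manifold, for the cover's round hole. Both pins are steel, 8 mm thick, with a tapered nose (3 mm wide at the tip), and stand 9 mm above the rim (tip 69 mm above the bench)
- pin_slot (a point): Tip of the manifold's rear right locating pin, at x +30, y -85 mm of the manifold, for the cover's slot; like the other pin
- head_edge (a point): Middle of the front lower edge of the overhanging gauge head, 88 mm above the bench, 47 mm behind the mouth's centre. The head is 110 mm wide, 28 mm high and 44 mm deep; dial and knob on it reach 152 mm above the bench. The seated cover's back edge lies 20 mm behind this edge, under the head, so the cover cannot come straight down onto its seat
- seal (a joint): How far the rubber seal is squeezed down, in m: 0 free, 0.003 when the cover is down on the metal rim. It is springy: it begins to give at 4 N and takes 13 N for the full 3 mm, so the weight of the cover (about 3 N) does not squeeze it
- cover: Cover: white plate 134 x 190 x 14 mm, 0.26 to 0.38 kg, loose, lying flat with its handle up. Origin: centre of its underside; x to its back edge, y left, z up; seated, its axes agree with the manifold's. Off the pins' places it rides on the pin tips, underside 69 mm and top 83 mm above the bench (5 mm below the gauge head); over them it drops 6 mm onto the seal. Low port plugs (5 mm) on top
- grip (a point): Middle of the cover's black handle bar, where to grip it: 44 mm above the cover's underside, 10 mm in front of its centre. The bar is 72 mm long (along the cover's x), 18 mm wide (y) and 18 mm thick, on two posts; 21 mm of air below it. Close the fingers along the cover's y
- back_edge (a point): Middle of the cover's upper back edge, 67 mm behind its centre and 14 mm above its underside
- amber_bottle: Bystander: brown bottle with a black cap, 45 mm wide, 95 mm tall; origin centre of its underside
- standard_bottle: Bystander: small brown bottle with a white cap, 38 mm wide, 82 mm tall; origin centre of its underside
- tip_box: Bystander: blue pipette tip box with a clear lid, 88 x 120 x 68 mm; origin centre of its underside
- beaker: Bystander: small glass beaker, 51 mm wide, 61 mm tall; origin centre of its underside
- filter_pack: Bystander: small pale carton, 80 x 110 x 50 mm; origin centre of its underside
- micropipette: Bystander: grey micropipette lying on the bench, 35 x 232 x 26 mm; origin centre of its underside
- hole_round (a point): Mouth of the round hole in the cover's underside, at x -45, y +85 mm of the cover: 10 mm wide, 10.5 mm deep, blind, invisible from above
- hole_slot (a point): Mouth of the slot in the cover's underside, at x +30, y -85 mm of the cover: 10 mm (x) by 15 mm (y), 10.5 mm deep, blind

How it is judged:
On the way, in this order (a step that is already met when the one before it is completed fails the run):
1. the cover is lifted off the bench in the gripper (height (world z) of cover above 0.03 m and contact force between the fingers and cover above 1 N), for 0.1 s.
2. the cover is over the pins, not yet on them, with its back edge under the gauge head (x of back_edge in the frame of manifold above 0.049 m and z of back_edge in the frame of manifold between 0.0795 and 0.089 m and horizontal distance between cover and seat below 0.03 m), for 0.02 s.
3. the cover has dropped onto both pins and lies on the seal (horizontal distance between cover and seat below 0.003 m and angle between the x axis of cover and the x axis of manifold, either way round below 0.04 rad and z of cover in the frame of seat below 0.0042 m and angle between cover's own z axis and vertical below 0.04 rad), for 0.1 s.
At the end, for the whole second after the job is handed in: Cover on both pins (within 3 mm of the seat's centre, under 0.04 rad of turn and 0.03 of tilt), underside within 1.5 mm of the rim, seal squeezed by more than 2 of its 3 mm, fingers still holding or pressing the cover with over 2 N, cover at rest (horizontal distance between cover and seat below 0.003 m and angle between the x axis of cover and the x axis of manifold, either way round below 0.04 rad and angle between cover's own z axis and vertical below 0.03 rad and z of cover in the frame of seat below 0.0015 m and value of joint seal above 0.002 m and contact force between the fingers and cover above 2 N and linear speed of cover below 0.02 m/s); the arm keeps its last pose, push and grip.
It fails at once if a bystander is pushed more than 30 mm from its place (distance of any of amber_bottle, standard_bottle, tip_box, beaker, filter_pack, micropipette from where it was at the start of the episode above 0.03 m).
It also fails if it takes over 45 s, if anything falls off the work surface, if the arm or the gripper's body presses on something with over 40 N, if the wrist force passes 120 N, or if a joint passes its speed limit or range.

ROBOT

A 6-joint arm with a two-finger parallel gripper is mounted at the origin on a cart in front of the work surface, level with it; the furniture and walls round the work are solid. World frame = base frame: x ahead of the robot, y to its left, z up, the work surface at z = 0. Lengths are in m, angles in rad, forces in N, time in s.
With the tool pointing down it reaches from about 0.275 to 0.85 m from the base axis. Payload 19 kg.
Tool frame: the origin (TCP) lies on the centre line of the jaws, within the pads' length; the fingertips stand 25 mm ahead of it and the grasp point (between the pads) lies 6 mm ahead of it; z points along the fingers, y is the line along which they close (so a half turn about z gives the same grasp; the last joint's range is limited). The gripper opens to 85 mm and grips with 20 to 120 N. Pads are 22 mm wide; open, the fingers measure 114 mm over their backs; the gripper's body (76 mm by 85 mm) begins 54 mm behind the grasp point. The pads swing forward as they close: fully open they stand 13 mm farther back than shut.
Start: joints at [0.981, 0.15, 1.437, -0, 1.554, -0.134], TCP at [0.253, 0.516, 0.219] pointing down, gripper open.
Joint ranges: [-2.8, 2.8], [-0.68, 2.1], [0.12, 2.68], [-1.39, 4.53], [0.16, 2.79], [-2.81, 2.81]. Speed limits (rad/s): [1.89, 1.89, 2.22, 3.01, 3.01, 3.01].

INTERFACE

Orientations are given as a unit quaternion [x, y, z, w].
In Python, from cell import r gives the robot as it stands.
- The arm moves only by the shell command python3 -m jog 'ROWS' [OPENING]. ROWS is JSON, a list of rows, each an object of numbers: "dx", "dy", "dz": the shift along the tool's x, y, z in mm; "ax", "ay", "az": the turn, a rotation vector about the tool's x, y, z in rad. A call has 1 to 8 rows; each row is the pose to reach, as a shift and turn from the pose commanded when the call began, along the tool's axes at that moment; what a row does not reach only later rows make up. A row lasts 1/10 s, in which the tool goes at most 50 mm and 8.59 degrees, less where a joint would pass 70% of its speed; a pose out of reach is approached as far as the arm can. A call with a gripper value outside its range is refused whole. OPENING is the gripper command: -1 is fully open, 1 is shut, values between are in proportion, set as the call begins (- or left out, the last holds). The fingers move at their own pace and stop on an object; the grip force is fixed at half the most. Time passes only in rows, so rows that repeat a pose let the fingers close. It gives the time, the measured TCP pose, the force, the opening and the grip force at its end, in the units of the state.
- r.observe(): the state, without advancing time (a new reading comes with each control period).
- r.capture(name): name is "side" or "top"; returns the picture (400x640x3 uint8, red, green, blue); there is no depth.
- r.calibration(name): a dict with "vertical_fov" (degrees; the focal length in pixels is half the picture's height over the tangent of half this angle, whatever the lens; pixels are square), "cx", "cy" (the principal point, pixels), "rvec" (rotation vector, rad) and "tvec" (3), from world to camera coordinates, as OpenCV has them. Camera axes: x right, y down, z forward; pixel columns grow to the right and rows downward; lengths in m; the calibration is good to about 2 mm. A picture is of the moment at which its call begins. calibration takes no time and is no camera call.
- r.finish_job(): hands the job in; it is judged then, once.
Trained networks look in the newest picture that a camera, given by its name, has taken for a name from the list of things; names that differ only in an ending like _2 or _b are one class to them, and where a whole thing is asked for, a point or a joint stands for the part that bears it (a point fixed in the world has none). Each returns a list of dicts, best first, with "conf" (0 to 1); they miss things now and then, are a little off and sometimes report something else, mostly with a low value. They report only what shows in the picture. A call takes as long as a camera call.
- r.boxes_of(label, camera): "xyz" ([x, y, z] in m, in world coordinates, good to about 4 mm: the middle of the surface that is visible of it).
- r.silhouettes(label, camera): "region" (400x640 bool, what is visible of it).
- r.mark_of(label, camera): "xyz" ([x, y, z] in m, in world coordinates, good to about 4 mm: a listed point, or the origin of a listed thing).
The state is a dict: "time": time; "joints": joint angles; "dq": joint speeds; "tau": joint torques, N m; "tool_pos": TCP position; "eef_rot": TCP orientation; "ft_force": force on the tool from outside, world axes, zero at the start; "wrist_torque": the same for the moment, N m; "gripper_width": finger opening in m; "gripper_force": force on a finger pad.
Only numpy, scipy, OpenCV 4.12 (cv2) and the standard library are available. Lean on these libraries where they do the work, as an engineer would, in place of code of your own. Each camera call takes 0.05 s, during which the arm holds its last target. There are 200 camera calls.

## Working session

There is one attempt and no reset: what is moved stays moved. The work goes in short steps, Python scripts to look and compute and a shell command to move; the robot and the scene stay as the last step left them, time stands still between calls to the robot, and variables do not carry over. Pictures are saved under pics/ and viewed, at most 10 in all, crops included, and the job is handed in when it is done.

```bash
mkdir -p pics; ls
cat > h.py <<'E'
from cell import r
import numpy as np, cv2
from scipy.spatial.transform import Rotation as R
def save(cam,name):
    im=np.asarray(r.capture(cam)); cv2.imwrite(f'pics/{name}.png',im[:,:,::-1]); return im
def K(c):
    f=200/np.tan(np.radians(c['vertical_fov'])/2); return np.array([[f,0,c['cx']],[0,f,c['cy']],[0,0,1]])
def proj(cam,P):
    c=r.calibration(cam); return cv2.projectPoints(np.array(P,float).reshape(-1,3),np.array(c['rvec']),np.array(c['tvec']),K(c),None)[0].reshape(-1,2)
def ray_z(cam,uv,z):
    c=r.calibration(cam); M=cv2.Rodrigues(np.array(c['rvec']))[0]; o=-M.T@np.array(c['tvec'])
    d=(M.T@np.linalg.inv(K(c))@np.c_[np.atleast_2d(uv),np.ones(len(np.atleast_2d(uv)))].T).T
    return o+d*((z-o[2])/d[:,2])[:,None]
E
python3 - <<'E'
from h import *
for c in('top','side'):
    save(c,c+'0')
    for l in['cover','grip','back_edge','manifold','seat','pin_round','pin_slot','head_edge','hole_round']:
        print(c,l,[(np.round(d['xyz'],4).tolist(),round(d['conf'],2)) for d in r.mark_of(l,c)[:2]])
o=r.observe();print({k:np.round(v,4).tolist() for k,v in o.items()})
E
```

```text
pics
top cover [([0.4888, -0.1681, -0.0014], 0.84), ([0.5528, 0.0665, 0.0719], 0.6)]
top grip [([0.4831, -0.1642, 0.0421], 0.81)]
top back_edge [([0.3925, -0.4078, -0.001], 0.71), ([0.494, -0.2602, 0.002], 0.68)]
top manifold [([0.5332, 0.1603, 0.0001], 0.72), ([0.5361, 0.162, 0.0577], 0.62)]
top seat [([0.5387, 0.1615, 0.0583], 0.65)]
top pin_round [([0.5019, 0.2483, 0.0693], 0.93)]
top pin_slot [([0.5544, 0.0672, 0.0727], 0.58), ([0.5316, 0.1586, 0.002], 0.51)]
top head_edge []
top hole_round [([0.5769, 0.1511, 0.089], 0.69), ([0.4792, -0.0771, -0.0036], 0.65)]
side cover [([0.4915, -0.1706, 0.0011], 0.83)]
side grip [([0.4806, -0.1706, 0.0466], 0.71)]
side back_edge [([0.5523, -0.193, 0.0123], 0.94), ([0.5328, 0.1555, 0.0006], 0.62)]
side manifold [([0.5302, 0.1577, -0.0006], 0.75)]
side seat [([0.536, 0.1597, 0.0656], 0.86)]
side pin_round [([0.5019, 0.2549, 0.0678], 0.64)]
side pin_slot [([0.5544, 0.0741, 0.0695], 0.9)]
side head_edge [([0.5814, 0.1541, 0.0875], 0.97)]
side hole_round [([0.4748, -0.0754, 0.0034], 0.73)]
{'time': 1.0, 'joints': [0.981, 0.1505, 1.4374, -0.0, 1.5538, -0.134], 'dq': [-0.0018, 0.0004, 0.0005, 0.0001, -0.0013, 0.0007], 'tau': [-0.0011, -71.2828, -57.1037, -0.0004, 0.0015, -0.0001], 'tool_pos': [0.2531, 0.5163, 0.2189], 'eef_rot': [0.2259, 0.9741, -0.0001, -0.0], 'ft_force': [0.5052, 0.6329, -0.1379], 'wrist_torque': [0.0137, 0.0501, -0.0123], 'gripper_force': 0.0, 'gripper_width': 0.0854}
```

View pics/top0.png

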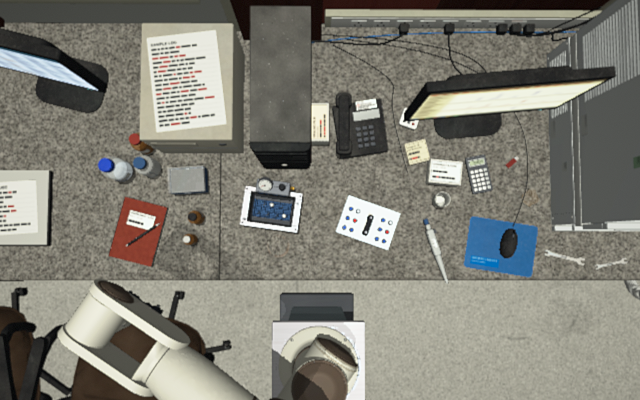

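View pics/side0.png

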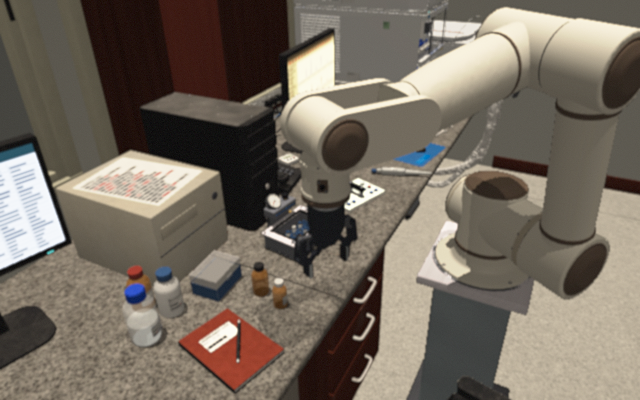

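The top view shows the manifold at about (272,208) with its gauge at (265,185). The cover is at (368,222), turned clockwise, with its handle at (368,224). The pipette is at (435,245) and the small bottles at (196,216) and (190,240). In the side view the arm partly hides the cover. Next I'll refine the positions and yaws.

Run:
```python
from h import *
im=np.asarray(r.capture('top'))
S={}
for l,z in(('cover',0.014),('grip',0.053),('manifold',0.06)):
    for d in r.silhouettes(l,'top')[:1]:
        m=d['region'].astype(np.uint8); ys,xs=np.nonzero(m); 
        c=max(cv2.findContours(m,0,2)[0],key=cv2.contourArea).reshape(-1,2)
        W=ray_z('top',c,z)[:,:2]
        rc=cv2.minAreaRect((W*1000).astype(np.float32)); print(l,d['conf'],m.sum(),(xs.min(),xs.max(),ys.min(),ys.max()),rc)
        P=ray_z('top',np.c_[xs,ys],z)[:,:2]; print(' mean',P.mean(0), 'pca',np.linalg.eigh(np.cov(P.T)))
for n,(x0,y0) in dict(man=(222,165),cov=(322,180)).items():
    S[n]=cv2.resize(im[y0:y0+80,x0:x0+100],None,fx=6,fy=6,interpolation=cv2.INTER_CUBIC)[:, :, ::-1]
cv2.imwrite('pics/man.png',S['man']);cv2.imwrite('pics/cov.png',S['cov'])
for l in['micropipette','beaker','tip_box','filter_pack','amber_bottle','standard_bottle']:
    print(l,[(np.round(d['xyz'],3).tolist(),round(d['conf'],2)) for d in r.mark_of(l,'top')[:1]])
# reproject hypotheses
yaw=-0.13; Rz=lambda a:np.array([[np.cos(a),-np.sin(a)],[np.sin(a),np.cos(a)]])
print(proj('top',[[.502,.2483,.069],[.5544,.0672,.069]]))
```

```text
grip 0.7 2175 (np.int64(336), np.int64(399), np.int64(196), np.int64(248)) ((490.89019775390625, -169.51466369628906), (191.64682006835938, 132.4854278564453), 71.49851989746094)
 mean [ 0.49141544 -0.16940714] pca EighResult(eigenvalues=array([0.00140904, 0.00298981]), eigenvectors=array([[-0.949785  ,  0.31290327],
       [ 0.31290327,  0.949785  ]]))
manifold 0.73 2520 (np.int64(241), np.int64(301), np.int64(176), np.int64(231)) ((555.9759521484375, 154.34530639648438), (190.88180541992188, 169.12205505371094), 80.73054504394531)
 mean [0.54857426 0.15631369] pca EighResult(eigenvalues=array([0.001996  , 0.00273413]), eigenvectors=array([[-0.98512012,  0.17186722],
       [ 0.17186722,  0.98512012]]))
micropipette [([0.393, -0.407, -0.003], 0.73)]
beaker [([0.567, -0.422, -0.003], 0.57)]
tip_box [([0.632, 0.446, -0.004], 0.95)]
filter_pack [([0.661, -0.431, 0.002], 0.59)]
amber_bottle [([0.508, 0.417, 0.006], 0.57)]
standard_bottle [([0.434, 0.438, -0.002], 0.62)]
[[243.23790211 218.27695336]
 [297.67171085 202.68130377]]
```

View pics/man.png

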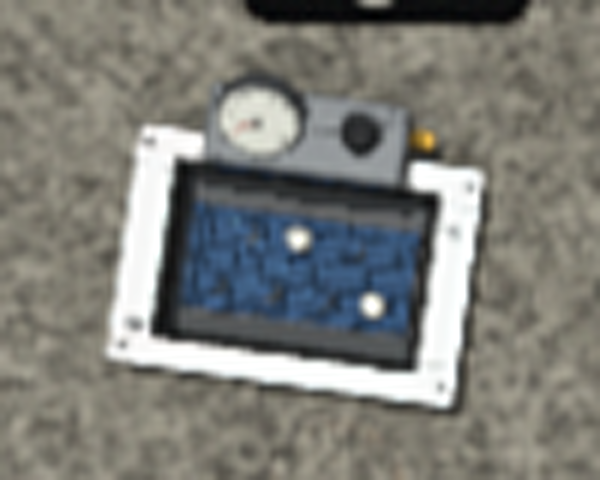

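View pics/cov.png

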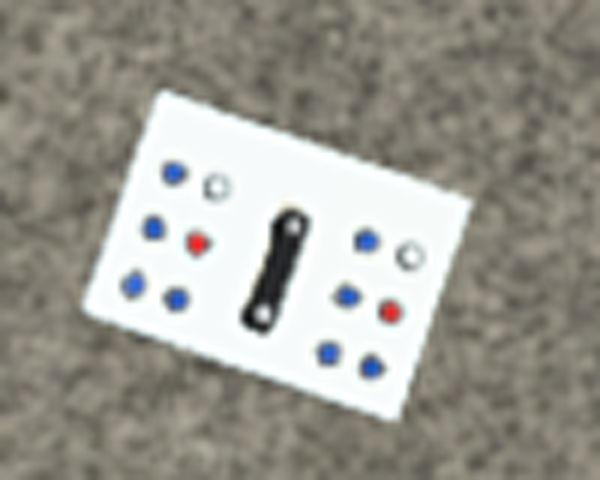

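The crops show the rim as a white frame with its two pins at crop (134,323) and (453,231). The cover is a clear rectangle with the handle slightly toward its front edge. I'll fit both rigidly from their corners.

```bash
cat >> h.py <<'E'
def fit(local,world):
    L=np.array(local,float);W=np.array(world)[:,:2];l0=L.mean(0);w0=W.mean(0)
    H=(L-l0).T@(W-w0); a=np.arctan2(H[0,1]-H[1,0],H[0,0]+H[1,1]); M=np.array([[np.cos(a),-np.sin(a)],[np.sin(a),np.cos(a)]])
    t=w0-M@l0; return t,a,np.linalg.norm(W-(L@M.T+t),axis=1)
E
python3 - <<'E'
from h import *
px=lambda p,o:(np.array(p)+.5)/6-.5+np.array(o)
m=px([(143,125),(485,170),(455,410),(107,355)],(222,165)); L=[(.066,.097),(.066,-.097),(-.066,-.097),(-.066,.097)]
W=ray_z('top',m,.06); print('rim',fit(L,W))
p=ray_z('top',px([(134,321),(453,231)],(222,165)),.066); print('pins',p,fit([(-.045,.085),(.03,-.085)],p))
Wc=ray_z('top',px([(162,90),(472,202),(398,420),(84,308)],(322,180)),.014); print('cov',fit([(.067,.095),(.067,-.095),(-.067,-.095),(-.067,.095)],Wc))
g=ray_z('top',px([(291,222),(260,316)],(322,180)),.053); print('grip',g.mean(0))
o=r.observe(); print(R.from_quat(o['eef_rot']).as_matrix().round(3))
c=r.calibration('top'); print(-cv2.Rodrigues(np.array(c['rvec']))[0].T@np.array(c['tvec']))
E
```

```text
rim (array([0.53462691, 0.15626713]), np.float64(-0.13948544933921314), array([0.00056516, 0.00160764, 0.00261015, 0.00141454]))
pins [[0.50276873 0.24646447 0.066     ]
 [0.55326232 0.0692534  0.066     ]] (array([0.53544431, 0.15682786]), np.float64(-0.1379132663427182), array([0.00077232, 0.00077232]))
cov (array([ 0.49181326, -0.17424009]), np.float64(-0.3424474597576463), array([0.00013367, 0.000869  , 0.00092511, 0.00052254]))
grip [ 0.48255676 -0.16781231  0.053     ]
[[-0.898  0.44  -0.   ]
 [ 0.44   0.898 -0.   ]
 [-0.    -0.    -1.   ]]
[0.43698961 0.01837654 1.70995261]
```

```bash
python3 -m jog '[{"dx":-33,"dy":-34},{"dx":-66,"dy":-68},{"dx":-99,"dy":-102},{"dx":-132,"dy":-136},{"dx":-165,"dy":-170},{"dx":-198,"dy":-204},{"dx":-231,"dy":-238},{"dx":-264,"dy":-272}]' -1; python3 -m jog '[{"dx":-33,"dy":-34,"az":-0.02},{"dx":-66,"dy":-68,"az":-0.05},{"dx":-99,"dy":-102,"az":-0.08},{"dx":-132,"dy":-136,"az":-0.1},{"dx":-165,"dy":-170,"az":-0.126},{"dx":-198,"dy":-204,"az":-0.126},{"dx":-231,"dy":-232,"az":-0.126},{"dx":-243,"dy":-242,"dz":20,"az":-0.126}]'
python3 - <<'E'
from h import *
save('side','side1'); 
for l in['grip','cover','back_edge','seat','pin_round','pin_slot','head_edge','manifold']:
    print(l,[(np.round(d['xyz'],4).tolist(),round(d['conf'],2)) for d in r.mark_of(l,'side')[:1]])
o=r.observe();print(o['tool_pos'],R.from_quat(o['eef_rot']).as_matrix().round(4))
E
```

```text
grip [([0.4827, -0.1706, 0.043], 0.72)]
cover [([0.4903, -0.1702, -0.0002], 0.66)]
back_edge [([0.5546, -0.1934, 0.0144], 0.82)]
seat [([0.5336, 0.1582, 0.0596], 0.83)]
pin_round [([0.5014, 0.2543, 0.0685], 0.87)]
pin_slot [([0.5543, 0.0714, 0.0671], 0.56)]
head_edge [([0.5798, 0.1541, 0.0882], 0.72)]
manifold [([0.5329, 0.1576, 0.0002], 0.69)]
[0.25312477 0.51626043 0.21886192] [[-8.979e-01  4.402e-01 -0.000e+00]
 [ 4.402e-01  8.979e-01 -1.000e-04]
 [-0.000e+00 -1.000e-04 -1.000e+00]]$[0]: bad value
$[0]: bad value
```

View pics/side1.png

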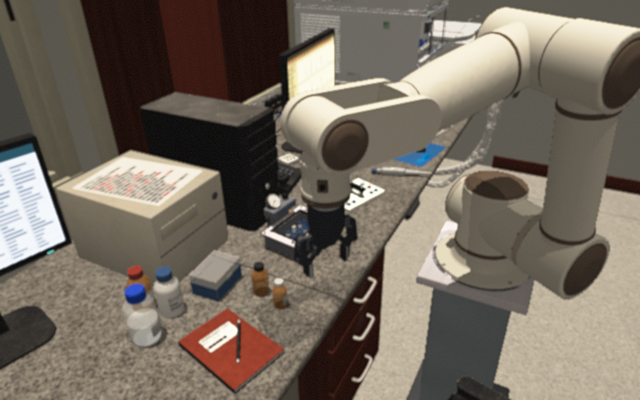

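The arm has not moved, because both rows were refused. Each row probably needs all six keys, so I'll test that.

```bash
python3 -m jog '[{"dx":-33,"dy":-34,"dz":0,"ax":0,"ay":0,"az":0}]' -1
```

```text
time: 2.05
tool_pos: [0.2669, 0.4732, 0.218]
eef_rot: [0.224, 0.974, -0.0, -0.001]
ft_force: [2.0, -1.3, 1.3]
gripper_width: 0.0859
gripper_force: 0.0
```

```bash
python3 -m jog '[{"dx":-33,"dy":-34,"dz":0,"ax":0,"ay":0,"az":0},{"dx":-66,"dy":-68,"dz":0,"ax":0,"ay":0,"az":0},{"dx":-99,"dy":-102,"dz":0,"ax":0,"ay":0,"az":0},{"dx":-132,"dy":-136,"dz":0,"ax":0,"ay":0,"az":0},{"dx":-165,"dy":-170,"dz":0,"ax":0,"ay":0,"az":0},{"dx":-198,"dy":-204,"dz":0,"ax":0,"ay":0,"az":0},{"dx":-231,"dy":-238,"dz":0,"ax":0,"ay":0,"az":0},{"dx":-264,"dy":-272,"dz":0,"ax":0,"ay":0,"az":0}]' -1; python3 -m jog '[{"dx":-33,"dy":-33,"dz":0,"ax":0,"ay":0,"az":-0.02},{"dx":-66,"dy":-66,"dz":0,"ax":0,"ay":0,"az":-0.05},{"dx":-99,"dy":-99,"dz":0,"ax":0,"ay":0,"az":-0.08},{"dx":-132,"dy":-132,"dz":0,"ax":0,"ay":0,"az":-0.1},{"dx":-165,"dy":-165,"dz":0,"ax":0,"ay":0,"az":-0.126},{"dx":-198,"dy":-196,"dz":0,"ax":0,"ay":0,"az":-0.126},{"dx":-210,"dy":-208,"dz":20,"ax":0,"ay":0,"az":-0.126},{"dx":-210,"dy":-208,"dz":50,"ax":0,"ay":0,"az":-0.126}]'
python3 - <<'E'
from h import *
for l in['grip','cover','seat','pin_round','pin_slot','head_edge']:
    print(l,[(np.round(d['xyz'],4).tolist(),round(d['conf'],2)) for d in (r.capture('side'),r.mark_of(l,'side'))[1][:1]])
o=r.observe();T=R.from_quat(o['eef_rot']).as_matrix();print(o['tool_pos'],T.round(4))
print('delta tool mm',1000*T.T@(np.array([.482,-.170,.050])-o['tool_pos']))
E
```

```text
time: 2.85
tool_pos: [0.3852, 0.1089, 0.2192]
eef_rot: [0.226, 0.974, 0.0, 0.0]
ft_force: [1.4, 0.3, -0.7]
gripper_width: 0.0854
gripper_force: 0.0
time: 3.65
tool_pos: [0.4831, -0.1712, 0.1691]
eef_rot: [0.165, 0.986, -0.001, 0.001]
ft_force: [-0.2, 0.5, -0.1]
gripper_width: 0.0852
gripper_force: 0.0
grip [([0.4836, -0.17, 0.0451], 0.62)]
cover [([0.4927, -0.1712, -0.0009], 0.95)]
seat [([0.5334, 0.1623, 0.0615], 0.77)]
pin_round [([0.5028, 0.2554, 0.066], 0.58)]
pin_slot [([0.5577, -0.1923, 0.0157], 0.73)]
head_edge [([0.5817, 0.1549, 0.0856], 0.6)]
[ 0.48224655 -0.16834313  0.16947879] [[-9.462e-01  3.235e-01  7.000e-04]
 [ 3.235e-01  9.462e-01 -5.000e-04]
 [-8.000e-04 -3.000e-04 -1.000e+00]]
delta tool mm [ -0.20599409  -1.61752891 119.47940184]
```

```bash
python3 -m jog '[{"dx":0,"dy":-1.5,"dz":40,"ax":0,"ay":0,"az":0},{"dx":0,"dy":-1.5,"dz":80,"ax":0,"ay":0,"az":0},{"dx":0,"dy":-1.5,"dz":105,"ax":0,"ay":0,"az":0},{"dx":0,"dy":-1.5,"dz":119,"ax":0,"ay":0,"az":0},{"dx":0,"dy":-1.5,"dz":119,"ax":0,"ay":0,"az":0}]' -1; python3 -m jog '[{"dx":0,"dy":0,"dz":0,"ax":0,"ay":0,"az":0},{"dx":0,"dy":0,"dz":0,"ax":0,"ay":0,"az":0},{"dx":0,"dy":0,"dz":0,"ax":0,"ay":0,"az":0},{"dx":0,"dy":0,"dz":0,"ax":0,"ay":0,"az":0},{"dx":0,"dy":0,"dz":0,"ax":0,"ay":0,"az":0},{"dx":0,"dy":0,"dz":0,"ax":0,"ay":0,"az":0}]' 1
```

```text
time: 4.75
tool_pos: [0.481, -0.1696, 0.0488]
eef_rot: [0.164, 0.986, 0.0, -0.001]
ft_force: [-0.2, -0.4, -0.1]
gripper_width: 0.0853
gripper_force: 0.0
time: 5.35
tool_pos: [0.4816, -0.1699, 0.0501]
eef_rot: [0.164, 0.986, -0.0, 0.0]
ft_force: [-0.0, -0.0, -0.0]
gripper_width: 0.0003
gripper_force: 0.0
```

Run:
```python
from h import *
a=save('side','s2');b=np.asarray(r.capture('top'))
c1=cv2.resize(a[130:250,290:430],(560,480),interpolation=2); c2=cv2.resize(b[170:290,310:380],(280,480),interpolation=2)
cv2.imwrite('pics/s2c.png',np.hstack([c1,c2[:, :240]])[:,:,::-1])
print(r.observe()['gripper_width'])
for c in('side','top'):
  for l in('grip','cover'): print(c,l,[(np.round(d['xyz'],4).tolist(),round(d['conf'],2)) for d in r.mark_of(l,c)[:1]])
```

```text
0.00018556843999036998
side grip [([0.4798, -0.1708, 0.0437], 0.96)]
side cover [([0.4915, -0.1688, -0.0007], 0.65)]
top grip [([0.4792, -0.1665, 0.0458], 0.83)]
top cover [([0.4885, -0.1715, -0.0018], 0.9)]
```

View pics/s2c.png

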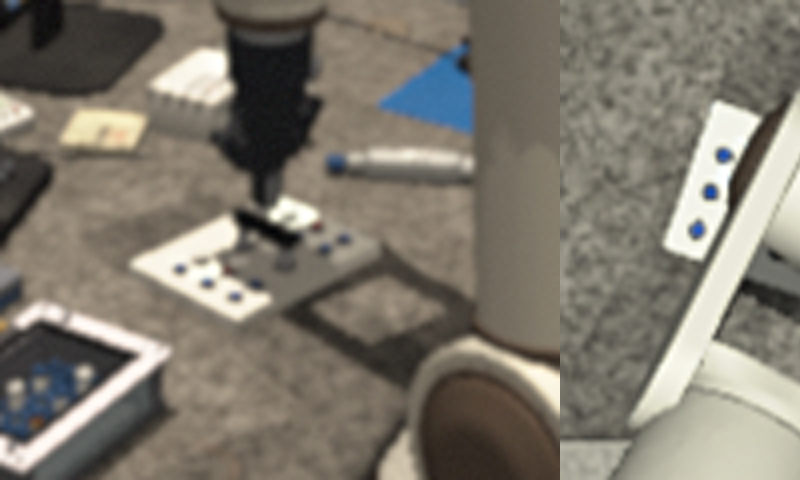

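```bash
python3 - <<'E'
from h import *
o=r.observe();T=R.from_quat(o['eef_rot']).as_matrix();p=np.array(o['tool_pos'])
f=lambda P:((proj('side',P)-[290,130])*4).round().tolist()
print('tip,tcp,back',f([p+T[:,2]*.025,p,p-T[:,2]*.048]))
a=-.33;Rz=R.from_euler('z',a)
g=np.array([.482,-.170,.044])
print('bar ends',f([g+Rz.apply([s*.036,0,.009]) for s in(-1,1)]))
# start pose fingers in side0
p=np.array([.2531,.5163,.2189]);M=R.from_quat([.2259,.9741,0,0]).as_matrix()
print('side0 tips +-y',proj('side',[p+M@[0,s*.0425,.012] for s in(-1,1)]).round().tolist(),'x',proj('side',[p+M@[s*.0425,0,.012] for s in(-1,1)]).round().tolist())
E
python3 - <<'E'
import cv2
a=cv2.imread('pics/side0.png')[170:290,250:410]; cv2.imwrite('pics/g0.png',cv2.resize(a,None,fx=4,fy=4,interpolation=2))
E
```

```text
tip,tcp,back [[263.0, 246.0], [263.0, 221.0], [264.0, 174.0]]
bar ends [[293.0, 232.0], [233.0, 205.0]]
side0 tips +-y [[342.0, 274.0], [310.0, 290.0]] x [[315.0, 272.0], [339.0, 292.0]]
```

View pics/g0.png

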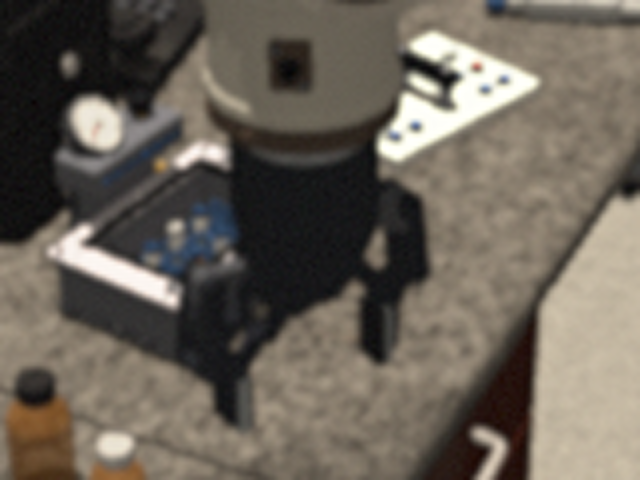

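The fingers close along y as stated. But in both pictures the tips sit about 10–14 px (around 40 mm) above where the TCP data puts them, so they shut above the bar. I'll compute that offset, raise the arm and check it.

```bash
python3 -m jog '[{"dx":0,"dy":0,"dz":-20,"ax":0,"ay":0,"az":0},{"dx":0,"dy":0,"dz":-40,"ax":0,"ay":0,"az":0},{"dx":0,"dy":0,"dz":-60,"ax":0,"ay":0,"az":0},{"dx":0,"dy":0,"dz":-60,"ax":0,"ay":0,"az":0}]' 1
python3 - <<'E'
from h import *
from scipy.optimize import least_squares
p=np.array([.2531,.5163,.2189]);M=R.from_quat([.2259,.9741,0,0]).as_matrix()
obs=np.array([[378/4+250,357/4+170],[235/4+250,425/4+170]])
for w in(.0425,.05): 
  s=least_squares(lambda q:(proj('side',[p+M@[q[1],q[2]+k*w,q[0]] for k in(-1,1)])-obs).ravel(),[0.012,0,0]); print(w,s.x,s.cost)
a=save('side','s3')
o=r.observe();T=R.from_quat(o['eef_rot']).as_matrix();p=np.array(o['tool_pos']);print(p)
print(((proj('side',[p+T[:,2]*d for d in(.025,0,-.02,-.048)])-[320,110])*6).round().tolist())
cv2.imwrite('pics/s3c.png',cv2.resize(a[110:200,320:420],None,fx=6,fy=6,interpolation=2)[:,:,::-1])
E
```

```text
time: 6.05
tool_pos: [0.4827, -0.1704, 0.1124]
eef_rot: [0.164, 0.986, -0.001, 0.002]
ft_force: [1.0, -0.2, -0.1]
gripper_width: 0.0003
gripper_force: 0.0
0.0425 [-0.09290559  0.06738971  0.04792214] 0.015091911170974491
0.05 [ 0.00922906 -0.03558378 -0.0291567 ] 0.015091911170973575
[ 0.48210151 -0.17011778  0.11089701]
[[215.0, 398.0], [216.0, 360.0], [217.0, 330.0], [218.0, 287.0]]
```

View pics/s3c.png

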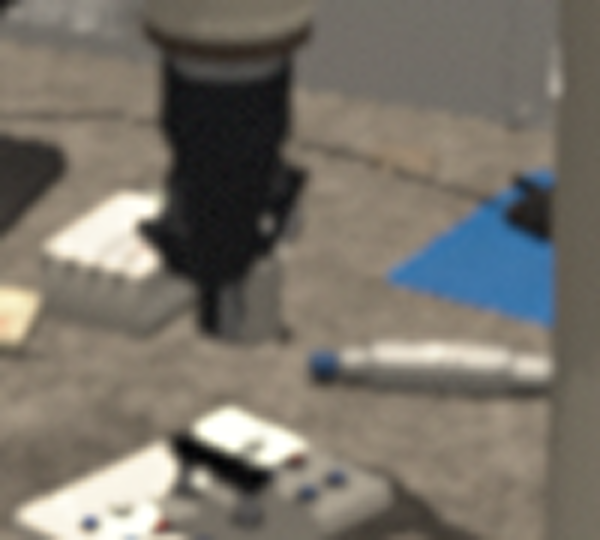

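The closed tips show at crop (242,335), against a predicted (215,398), so the tool is displaced from its reported pose, mostly upward. I'll confirm by touch, lowering the closed fingers gently onto the bar and watching the force.

```bash
python3 -m jog '[{"dx":0,"dy":0,"dz":30,"ax":0,"ay":0,"az":0},{"dx":0,"dy":0,"dz":60,"ax":0,"ay":0,"az":0},{"dx":0,"dy":0,"dz":60,"ax":0,"ay":0,"az":0},{"dx":0,"dy":0,"dz":63,"ax":0,"ay":0,"az":0},{"dx":0,"dy":0,"dz":63,"ax":0,"ay":0,"az":0}]' 1
for i in 1 2 3 4 5; do F=$(python3 -c "
from cell import r
print(int(abs(r.observe()['ft_force'][2])>3))"); [ $F = 0 ] && python3 -m jog '[{"dx":0,"dy":0,"dz":2,"ax":0,"ay":0,"az":0},{"dx":0,"dy":0,"dz":2,"ax":0,"ay":0,"az":0}]' | grep -E 'pos|force|time' ; done
```

```text
time: 6.6
tool_pos: [0.482, -0.1701, 0.0477]
eef_rot: [0.164, 0.986, -0.0, 0.0]
ft_force: [-0.2, -0.3, 0.4]
gripper_width: 0.0002
gripper_force: 0.0
time: 6.8
tool_pos: [0.4819, -0.17, 0.0455]
ft_force: [0.1, 0.2, -0.1]
gripper_force: 0.0
time: 7.0
tool_pos: [0.4816, -0.1699, 0.0429]
ft_force: [0.4, -0.2, -0.1]
gripper_force: 0.0
time: 7.2
tool_pos: [0.4815, -0.1698, 0.0407]
ft_force: [0.4, 0.1, -0.7]
gripper_force: 0.0
time: 7.4
tool_pos: [0.4817, -0.1699, 0.0405]
ft_force: [-11.6, 5.1, 29.4]
gripper_force: 14.8
```

Contact came at a reported z of 0.0405. While still in contact, the wrist moment can tell me where the contact point is relative to the tool. After reading it I'll back off.

```bash
python3 - <<'E'
from h import *
o=r.observe();T=R.from_quat(o['eef_rot']).as_matrix();F=np.array(o['ft_force']);t=np.array(o['wrist_torque'])
print(F,t,'tool frame',T.T@F,T.T@t)
for l in('grip','cover','back_edge'): print(l,[(np.round(d['xyz'],4).tolist(),round(d['conf'],2)) for d in (r.capture('side'),r.mark_of(l,'side'))[1][:1]])
print(r.observe()['joints'])
E
python3 -m jog '[{"dx":0,"dy":0,"dz":-20,"ax":0,"ay":0,"az":0},{"dx":0,"dy":0,"dz":-50,"ax":0,"ay":0,"az":0},{"dx":45,"dy":0,"dz":-50,"ax":0,"ay":0,"az":0},{"dx":90,"dy":0,"dz":-50,"ax":0,"ay":0,"az":0},{"dx":125,"dy":30,"dz":-50,"ax":0,"ay":0,"az":0},{"dx":145,"dy":70,"dz":-30,"ax":0,"ay":0,"az":0},{"dx":145,"dy":70,"dz":-10,"ax":0,"ay":0,"az":0},{"dx":145,"dy":70,"dz":-10,"ax":0,"ay":0,"az":0}]' 1
```

```text
[-11.60868556   5.09716979  29.43351062] [ 9.10479277e-01  2.06214732e+00 -8.18420193e-04] tool frame [ 12.61921203   1.05523364 -29.44004479] [-1.93897840e-01  2.24584691e+00  1.86712767e-04]
grip [([0.4808, -0.1719, 0.0411], 0.93)]
cover [([0.4931, -0.172, -0.0005], 0.89)]
back_edge [([0.4805, -0.0726, 0.0015], 0.68)]
[-4.89911863e-01  1.49412910e-01  1.81681221e+00 -2.66214746e-04
  1.17462118e+00 -1.73096509e+00]
time: 8.5
tool_pos: [0.3659, -0.0555, 0.0475]
eef_rot: [0.163, 0.987, 0.0, -0.001]
ft_force: [-0.2, -0.2, 1.4]
gripper_width: -0.0
gripper_force: 0.0
```

```bash
python3 -m jog '[{"dx":0,"dy":0,"dz":10,"ax":0,"ay":0,"az":0},{"dx":0,"dy":0,"dz":18,"ax":0,"ay":0,"az":0},{"dx":0,"dy":0,"dz":18,"ax":0,"ay":0,"az":0}]' 1 | grep -E 'pos|force'
for i in 1 2 3 4 5 6 7 8; do F=$(python3 -c "
from cell import r
print(int(abs(r.observe()['ft_force'][2])>4))"); [ $F = 0 ] && python3 -m jog '[{"dx":0,"dy":0,"dz":2,"ax":0,"ay":0,"az":0},{"dx":0,"dy":0,"dz":2,"ax":0,"ay":0,"az":0}]' | grep -E 'pos|ft_force' ; done
python3 - <<'E'
from h import *
save('side','s4'); o=r.observe(); T=R.from_quat(o['eef_rot']).as_matrix();p=np.array(o['tool_pos']);print(proj('side',[p+T[:,2]*.025,p]),p)
E
```

```text
tool_pos: [0.3668, -0.0571, 0.0301]
ft_force: [-1.3, -0.6, -0.3]
gripper_force: 0.0
tool_pos: [0.3672, -0.057, 0.0289]
ft_force: [-0.1, -0.3, 0.4]
tool_pos: [0.3671, -0.0567, 0.0269]
ft_force: [0.1, -0.3, 0.1]
tool_pos: [0.367, -0.0566, 0.0247]
ft_force: [-0.1, -0.4, 0.2]
tool_pos: [0.367, -0.0566, 0.0227]
ft_force: [-0.9, 0.4, 0.9]
tool_pos: [0.367, -0.0566, 0.0207]
ft_force: [-0.1, -0.2, 0.0]
tool_pos: [0.367, -0.0566, 0.0187]
ft_force: [0.8, -1.0, -0.3]
tool_pos: [0.367, -0.0566, 0.0167]
ft_force: [0.0, -0.1, 0.8]
tool_pos: [0.367, -0.0566, 0.0147]
ft_force: [-0.2, 0.8, -0.0]
[[373.08537813 222.55526404]
 [373.36488453 216.29952544]] [ 0.36701211 -0.05667284  0.01480295]
```

There is still no contact at a nominal tip height of −10 mm, so the tool really is about 37 mm higher than reported. I'll continue down to the bench to pin that number down.

```bash
python3 -m jog '[{"dx":0,"dy":0,"dz":10,"ax":0,"ay":0,"az":0},{"dx":0,"dy":0,"dz":20,"ax":0,"ay":0,"az":0},{"dx":0,"dy":0,"dz":20,"ax":0,"ay":0,"az":0}]' 1 | grep -E 'pos|force'
for i in 1 2 3 4 5 6 7 8; do F=$(python3 -c "
from cell import r
print(int(abs(r.observe()['ft_force'][2])>4))"); [ $F = 0 ] && python3 -m jog '[{"dx":0,"dy":0,"dz":2,"ax":0,"ay":0,"az":0},{"dx":0,"dy":0,"dz":2,"ax":0,"ay":0,"az":0}]' | grep -E 'pos|ft_force' ; done
python3 - <<'E'
from h import *
print('s3 tip xy',ray_z('side',[(320+242/6,110+335/6)],.1234))
a=save('side','s5'); o=r.observe(); T=R.from_quat(o['eef_rot']).as_matrix();p=np.array(o['tool_pos']);print(proj('side',[p+T[:,2]*(.025-.0375)]),p)
g=cv2.absdiff(a,cv2.imread('pics/s3.png')[:,:,::-1]).max(2)
x,y=proj('side',[p+T[:,2]*(.025-.0375)])[0].astype(int)
print(x,y);print('\n'.join(' '.join('%3d'%v for v in row) for row in a[y-14:y+9,x-16:x+17].mean(2)))
E
```

```text
tool_pos: [0.3661, -0.0563, -0.0067]
ft_force: [-0.8, 0.3, 0.3]
gripper_force: 0.0
tool_pos: [0.367, -0.0567, -0.0072]
ft_force: [-0.6, 0.5, -0.3]
tool_pos: [0.3671, -0.0567, -0.0091]
ft_force: [0.0, -0.1, -0.3]
tool_pos: [0.367, -0.0567, -0.0112]
ft_force: [-0.1, -0.0, -0.1]
tool_pos: [0.3672, -0.0567, -0.0125]
ft_force: [-6.7, 2.3, 21.3]
s3 tip xy [[ 0.47188709 -0.18414875  0.1234    ]]
[[373.13847944 219.97743124]] [ 0.36725909 -0.05674989 -0.01246153]
373 219
198 166 137 101  69  48  35  26  22  23  24  25  26  20  25  22  24  19  25  23  22  24  27  38  46  68  97 118 122 133 140 136 132
139 121 113 107  93  69  46  28  22  21  21  27  24  24  24  24  26  23  26  21  23  25  46  74  82  86  99 103 103 115 121 124 121
107 105 111 117 113  95  68  41  28  21  22  22  23  26  22  26  23  26  20  24  22  32  73 106 111  99  86  78  75  85  93  98 105
 98 101 110 119 120 111  88  62  37  24  26  25  21  22  19  22  23  27  21  24  22  41  83 119 115  94  72  65  64  69  74  77  80
 97 101 112 118 119 114 104  83  58  41  33  31  24  25  22  23  23  22  23  25  31  49  83 106  97  77 
[... 1703 characters left out ...]
  42  43  42  39  43  46  47  46  49  47
101  95  91  84  67  52  49  48  47  49  49  46  50  51  45  41  49  53  55  53  55  49  49  47  43  41  42  48  51  50  49  49  51
105 103 104 100  79  55  46  46  45  45  48  50  50  50  46  49  51  52  56  54  53  50  49  47  45  44  45  47  51  48  47  49  51
104 102 106 105  87  64  50  46  45  45  46  49  52  51  51  48  52  53  54  52  50  48  46  44  42  47  50  50  49  47  46  45  51
102 102 105 106  95  78  64  53  46  47  45  50  51  52  52  49  47  51  51  51  48  45  45  45  47  45  47  50  49  47  46  44  46
100 105 106 107 103  94  82  69  57  55  52  50  51  52  51  50  46  45  51  49  48  46  46  47  47  46  47  50  51  48  45  44  43
```

The bench contact at reported −12.5 mm settles it: the tips are at reported TCP z + 12.5 mm, and the horizontal position is correct (tip seen at (373,221), predicted (373,220)). So the grasp height is a reported z of about 0.0125. I'll go back, open and grasp.

```bash
python3 -m jog '[{"dx":0,"dy":0,"dz":-50,"ax":0,"ay":0,"az":0},{"dx":0,"dy":0,"dz":-90,"ax":0,"ay":0,"az":0},{"dx":-40,"dy":-20,"dz":-90,"ax":0,"ay":0,"az":0},{"dx":-80,"dy":-40,"dz":-90,"ax":0,"ay":0,"az":0},{"dx":-120,"dy":-60,"dz":-90,"ax":0,"ay":0,"az":0},{"dx":-145,"dy":-70,"dz":-90,"ax":0,"ay":0,"az":0},{"dx":-145,"dy":-70,"dz":-90,"ax":0,"ay":0,"az":0}]' -1; python3 -m jog '[{"dx":0,"dy":0,"dz":25,"ax":0,"ay":0,"az":0},{"dx":0,"dy":0,"dz":45,"ax":0,"ay":0,"az":0},{"dx":0,"dy":0,"dz":65,"ax":0,"ay":0,"az":0},{"dx":0,"dy":0,"dz":65,"ax":0,"ay":0,"az":0}]' -1
```

```text
time: 12.3
tool_pos: [0.4833, -0.172, 0.0763]
eef_rot: [0.165, 0.986, -0.0, -0.0]
ft_force: [-0.6, 0.6, -0.7]
gripper_width: 0.0853
gripper_force: 0.0
time: 12.7
tool_pos: [0.4799, -0.1688, 0.0097]
eef_rot: [0.164, 0.986, 0.001, -0.002]
ft_force: [0.4, 0.0, 0.9]
gripper_width: 0.0858
gripper_force: 0.0
```

```bash
python3 -m jog '[{"dx":0,"dy":0,"dz":0,"ax":0,"ay":0,"az":0},{"dx":0,"dy":0,"dz":0,"ax":0,"ay":0,"az":0},{"dx":0,"dy":0,"dz":0,"ax":0,"ay":0,"az":0},{"dx":0,"dy":0,"dz":0,"ax":0,"ay":0,"az":0},{"dx":0,"dy":0,"dz":0,"ax":0,"ay":0,"az":0}]' 1; python3 -m jog '[{"dx":0,"dy":0,"dz":-30,"ax":0,"ay":0,"az":0},{"dx":0,"dy":0,"dz":-60,"ax":0,"ay":0,"az":0},{"dx":0,"dy":0,"dz":-60,"ax":0,"ay":0,"az":0},{"dx":0,"dy":0,"dz":-60,"ax":0,"ay":0,"az":0}]' 1
python3 - <<'E'
from h import *
o=r.observe();T=R.from_quat(o['eef_rot']).as_matrix();print(o['tool_pos'],T.round(4),o['wrist_torque'])
for l in('grip','cover','back_edge'): print(l,[(np.round(d['xyz'],4).tolist(),round(d['conf'],2)) for d in (r.capture('side'),r.mark_of(l,'side'))[1][:1]])
m=r.silhouettes('cover','side')
E
```

```text
time: 13.2
tool_pos: [0.4819, -0.1699, 0.0126]
eef_rot: [0.164, 0.986, -0.0, 0.0]
ft_force: [-0.1, 1.5, 2.0]
gripper_width: 0.017
gripper_force: 58.4
time: 13.6
tool_pos: [0.4816, -0.1699, 0.072]
eef_rot: [0.164, 0.986, -0.0, 0.0]
ft_force: [0.6, 0.0, -3.2]
gripper_width: 0.0173
gripper_force: 59.5
[ 0.4816191  -0.16989834  0.07201453] [[-9.461e-01  3.239e-01  5.000e-04]
 [ 3.239e-01  9.461e-01 -5.000e-04]
 [-7.000e-04 -3.000e-04 -1.000e+00]] [ 0.03780745  0.08749498 -0.02136414]
grip [([0.4808, -0.1732, 0.1036], 0.92)]
cover [([0.4913, -0.1722, 0.058], 0.69)]
back_edge [([0.5538, -0.1947, 0.0744], 0.68)]
```

The cover is held, with grip 59 N and width 17 mm. Next I'll carry it to a point in front of the manifold, turning it to the manifold's yaw.

```bash
python3 -m jog '[{"dx":35,"dy":20,"dz":-15,"ax":0,"ay":0,"az":0},{"dx":65,"dy":55,"dz":-30,"ax":0,"ay":0,"az":-0.03},{"dx":85,"dy":98,"dz":-30,"ax":0,"ay":0,"az":-0.07},{"dx":105,"dy":140,"dz":-30,"ax":0,"ay":0,"az":-0.11},{"dx":123,"dy":182,"dz":-30,"ax":0,"ay":0,"az":-0.15},{"dx":141,"dy":224,"dz":-30,"ax":0,"ay":0,"az":-0.193},{"dx":158,"dy":266,"dz":-30,"ax":0,"ay":0,"az":-0.193},{"dx":174,"dy":305,"dz":-30,"ax":0,"ay":0,"az":-0.193}]' 1
python3 -m jog '[{"dx":0,"dy":0,"dz":0,"ax":0,"ay":0,"az":0},{"dx":0,"dy":0,"dz":0,"ax":0,"ay":0,"az":0}]' 1
cat >> h.py <<'E'
SEAT=np.array([.5345,.1585]);YAW=-.137
def state():
    o=r.observe();T=R.from_quat(o['eef_rot']).as_matrix();p=np.array(o['tool_pos'])
    a=np.arctan2(-T[1,0],-T[0,0]); cov=p[:2]+.0097*np.array([np.cos(a),np.sin(a)])
    M=R.from_euler('z',YAW).as_matrix()[:2,:2]
    print('t',round(o['time'],2),'cover-in-man mm',(1000*M.T@(cov-SEAT)).round(2),'under',round(1000*p[2]-12.5,2),'dyaw',round(a-YAW,4),'F',(T.T@np.array(o['ft_force'])).round(1),'tau',(T.T@np.array(o['wrist_torque'])).round(2),'grip',round(o['gripper_force'],1))
E
python3 - <<'E'
from h import *
state()
save('side','s6')
for l in('cover','back_edge','grip','head_edge','seat','pin_slot','pin_round'): print(l,[(np.round(d['xyz'],4).tolist(),round(d['conf'],2)) for d in r.mark_of(l,'side')[:1]])
E
```

```text
time: 14.75
tool_pos: [0.4152, 0.1771, 0.1019]
eef_rot: [0.068, 0.998, 0.0, 0.0]
ft_force: [1.6, -0.5, -3.2]
gripper_width: 0.0168
gripper_force: 59.5
time: 14.95
tool_pos: [0.4154, 0.1758, 0.1016]
eef_rot: [0.067, 0.998, -0.0, -0.0]
ft_force: [-0.6, -0.6, -3.4]
gripper_width: 0.0171
gripper_force: 59.9
t 14.95 cover-in-man mm [-110.67    0.88] under 89.1 dyaw 0.0027 F [ 0.5 -0.6  3.4] tau [ 0.04  0.04 -0.01] grip 59.9
cover [([0.4277, 0.1733, 0.0881], 0.91)]
back_edge [([0.4919, 0.1622, 0.1028], 0.66)]
grip [([0.4124, 0.1753, 0.1322], 0.58)]
head_edge [([0.5803, 0.1525, 0.0828], 0.85)]
seat [([0.5323, 0.16, 0.064], 0.61)]
pin_slot [([0.5571, 0.0737, 0.0642], 0.77)]
pin_round [([0.5013, 0.2519, 0.0699], 0.61)]
```

```bash
python3 -m jog '[{"dx":-20,"dy":0,"dz":10,"ax":0,"ay":0,"az":0},{"dx":-40,"dy":0,"dz":18,"ax":0,"ay":0,"az":0.003},{"dx":-60,"dy":-1,"dz":18,"ax":0,"ay":0,"az":0.003},{"dx":-75,"dy":-1,"dz":18,"ax":0,"ay":0,"az":0.003},{"dx":-85,"dy":-1,"dz":18,"ax":0,"ay":0,"az":0.003},{"dx":-93,"dy":-1,"dz":18,"ax":0,"ay":0,"az":0.003},{"dx":-98,"dy":-1,"dz":18,"ax":0,"ay":0,"az":0.003},{"dx":-98,"dy":-1,"dz":18,"ax":0,"ay":0,"az":0.003}]' 1 >/dev/null
python3 - <<'E'
from h import *
state()
b=save('top','t7');a=save('side','s7')
for c in('side','top'):
  for l in('cover','back_edge','grip','head_edge'): print(c,l,[(np.round(d['xyz'],4).tolist(),round(d['conf'],2)) for d in r.mark_of(l,c)[:1]])
c1=cv2.resize(a[170:270,240:360],(480,400),interpolation=2); c2=cv2.resize(b[165:245,222:302],(400,400),interpolation=2)
cv2.imwrite('pics/s7c.png',np.hstack([c1,c2[:,:320]])[:,:,::-1])
E
```

```text
t 16.15 cover-in-man mm [-11.98  -0.87] under 71.4 dyaw -0.003 F [-0.3  0.4  2.9] tau [0.05 0.09 0.04] grip 59.8
side cover [([0.5246, 0.1572, 0.0681], 0.89)]
side back_edge [([0.5909, 0.1488, 0.0871], 0.72)]
side grip [([0.5101, 0.1568, 0.1144], 0.76)]
side head_edge [([0.5832, 0.153, 0.0865], 0.96)]
top cover []
top back_edge []
top grip [([0.5132, 0.1645, 0.1147], 0.57)]
top head_edge [([0.5771, 0.1529, 0.0882], 0.87)]
```

View pics/s7c.png

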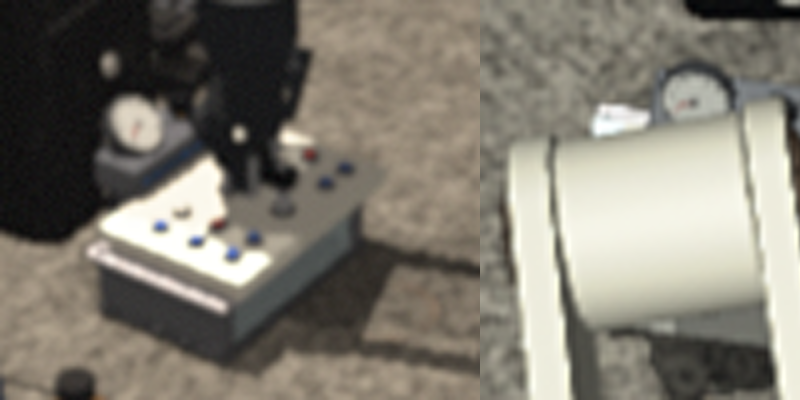

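The crops show the cover sitting over the manifold with its back edge under the gauge head, level and unobstructed. Next I'll lower it lightly onto the pins and slide it back while feeling for the drop.

```bash
python3 -m jog '[{"dx":0,"dy":0.8,"dz":1.5,"ax":0,"ay":0,"az":-0.002},{"dx":-3,"dy":0.8,"dz":2.5,"ax":0,"ay":0,"az":-0.002},{"dx":-6,"dy":0.8,"dz":2.8,"ax":0,"ay":0,"az":-0.002},{"dx":-6,"dy":0.8,"dz":2.8,"ax":0,"ay":0,"az":-0.002}]' >/dev/null; python3 -c "from h import *; state()"
for i in 1 2 3 4; do python3 -m jog '[{"dx":-1,"dy":0,"dz":0,"ax":0,"ay":0,"az":0},{"dx":-1.5,"dy":0,"dz":0,"ax":0,"ay":0,"az":0}]' >/dev/null; python3 -c "from h import *; state()"; done
```

```text
t 17.05 cover-in-man mm [-5.7   0.05] under 68.85 dyaw -0.0008 F [ 1.1 -1.1 -3.2] tau [0.01 0.07 0.  ] grip 60.7
t 17.25 cover-in-man mm [-4.83  0.06] under 68.69 dyaw -0.0007 F [ 6.1  0.  -5.1] tau [0.06 1.02 0.  ] grip 61.1
t 17.45 cover-in-man mm [-3.13 -0.02] under 68.47 dyaw -0.0008 F [ 0.6 -0.6  3. ] tau [ 0.02 -0.06  0.  ] grip 59.9
t 17.65 cover-in-man mm [-1.61 -0.14] under 68.32 dyaw -0.0009 F [0.1 0.1 2.9] tau [0.01 0.04 0.03] grip 59.9
t 17.85 cover-in-man mm [-0.08 -0.08] under 68.46 dyaw -0.0009 F [-1.   1.1  2.7] tau [0.   0.02 0.03] grip 59.9
```

Contact vanished from about x = −3 mm onward, so the pin tips have entered the holes. Now I'll lower it in small steps.

```bash
for i in 1 2 3 4; do python3 -m jog '[{"dx":0,"dy":0,"dz":0.7,"ax":0,"ay":0,"az":0},{"dx":0,"dy":0,"dz":1.2,"ax":0,"ay":0,"az":0}]' >/dev/null; python3 -c "from h import *; state()"; done
```

```text
t 18.05 cover-in-man mm [-0.22 -0.03] under 67.28 dyaw -0.0008 F [0.3 0.5 2.5] tau [ 0.01  0.03 -0.02] grip 59.9
t 18.25 cover-in-man mm [-0.23 -0.02] under 66.12 dyaw -0.0007 F [-0.7 -0.5  3.3] tau [-0.   -0.03 -0.02] grip 59.9
t 18.45 cover-in-man mm [-0.25 -0.02] under 64.9 dyaw -0.0007 F [ 0.1 -0.   3.9] tau [ 0.01 -0.   -0.03] grip 59.9
t 18.65 cover-in-man mm [-0.18 -0.05] under 63.72 dyaw -0.0008 F [0.2 1.  3.9] tau [-0.03  0.02 -0.01] grip 59.9
```

```bash
python3 -m jog '[{"dx":0,"dy":0,"dz":0.4,"ax":0,"ay":0,"az":0},{"dx":0,"dy":0,"dz":0.4,"ax":0,"ay":0,"az":0},{"dx":0,"dy":0,"dz":0.4,"ax":0,"ay":0,"az":0}]' >/dev/null; python3 -c "from h import *; state()"
for i in 1 2 3 4; do python3 -m jog '[{"dx":0,"dy":0,"dz":0.4,"ax":0,"ay":0,"az":0},{"dx":0,"dy":0,"dz":0.8,"ax":0,"ay":0,"az":0}]' >/dev/null; python3 -c "from h import *; state()"; done
```

```text
t 18.95 cover-in-man mm [-0.21 -0.03] under 63.4 dyaw -0.0008 F [ 0.  -0.3  3.2] tau [-0.03  0.03 -0.03] grip 59.9
t 19.15 cover-in-man mm [-0.14 -0.02] under 62.78 dyaw -0.0008 F [ 2.2 -1.  -1.6] tau [0.06 0.29 0.03] grip 60.4
t 19.35 cover-in-man mm [-0.13 -0.02] under 62.03 dyaw -0.0008 F [ 2.5 -0.7 -3.5] tau [ 0.13  0.42 -0.03] grip 60.6
t 19.55 cover-in-man mm [-0.14 -0.  ] under 61.21 dyaw -0.0008 F [ 3.6 -1.  -6.3] tau [0.13 0.48 0.01] grip 61.0
t 19.75 cover-in-man mm [-0.13 -0.01] under 60.51 dyaw -0.0008 F [ 4.  -0.6 -8.5] tau [0.21 0.61 0.03] grip 61.3
```

```bash
for i in 1 2; do python3 -m jog '[{"dx":0,"dy":0,"dz":0.3,"ax":0,"ay":0,"az":0},{"dx":0,"dy":0,"dz":0.6,"ax":0,"ay":0,"az":0},{"dx":0,"dy":0,"dz":0.6,"ax":0,"ay":0,"az":0}]' >/dev/null; python3 -c "from h import *; state()"; done
```

```text
t 20.05 cover-in-man mm [-0.1 -0. ] under 60.13 dyaw -0.0008 F [ 5.  -1.7 -9.5] tau [ 0.18  0.72 -0.  ] grip 61.8
t 20.35 cover-in-man mm [-0.13  0.01] under 60.08 dyaw -0.0006 F [  8.9  -2.4 -18.3] tau [ 0.52  1.38 -0.01] grip 63.0
```

```bash
python3 -m jog '[{"dx":0,"dy":0,"dz":0.3,"ax":0,"ay":0,"az":0},{"dx":0,"dy":0,"dz":0.3,"ax":0,"ay":0,"az":0},{"dx":0,"dy":0,"dz":0.3,"ax":0,"ay":0,"az":0}]' >/dev/null
python3 - <<'E'
from h import *
state(); r.capture('side')
for l in('cover','back_edge','amber_bottle','standard_bottle','tip_box'): print(l,[(np.round(d['xyz'],4).tolist(),round(d['conf'],2)) for d in r.mark_of(l,'side')[:1]])
state(); print(r.finish_job())
E
```

```text
t 20.65 cover-in-man mm [-0.09  0.01] under 60.1 dyaw -0.0007 F [ 11.5  -4.  -22. ] tau [0.67 1.68 0.02] grip 63.6
cover [([0.5352, 0.1587, 0.0573], 0.84)]
back_edge []
amber_bottle [([0.5231, 0.1591, 0.1058], 0.69)]
standard_bottle [([0.438, 0.4354, -0.0063], 0.67)]
tip_box [([0.6256, 0.4444, 0.0034], 0.68)]
t 20.95 cover-in-man mm [-0.08  0.01] under 60.09 dyaw -0.0006 F [ 11.   -3.8 -22.3] tau [ 0.6   1.66 -0.01] grip 63.6
the job is handed in; nothing more can be done
None
```

The cover is on both pins and pressed down to the metal rim (underside at about 60.1 mm, about 22 N downward); I handed the job in at about 21 s still holding it, though the hand-in gave no verdict.

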